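Wedge the tool rest onto the bench grinder

ROBOT

A 6-joint arm with a two-finger parallel gripper is mounted at the origin on the work surface. World frame = base frame: x ahead of the robot, y to its left, z up, the work surface at z = 0. Lengths are in m, angles in rad, forces in N, time in s.
With the tool pointing down it reaches from about 0.4 to 0.925 m from the base axis. Payload 3.4 kg.
Tool frame: the origin (TCP) lies between the finger pads; the fingertips stand 8 mm ahead of it and the grasp point (between the pads) lies 11 mm behind it (env.tcp_to_tips is the distance from the TCP to the fingertips, in m); x points along the fingers, y is the direction in which the jaws open and shut, and the axes are right-handed (so a half turn about x gives the same grasp; the last joint's range is limited). The gripper opens to 85 mm and grips with 20 to 120 N. Pads are 22 mm wide; open, the fingers measure 114 mm over their backs; the gripper's body (76 mm by 85 mm) begins 54 mm behind the grasp point. The pads swing forward as they close: fully open they stand 13 mm farther back than shut.
Start: joints at [1.183, 0.307, 1.506, -0, 1.328, -0.073], TCP at [0.178, 0.547, 0.239] pointing down, gripper open.
Joint ranges: [-3.12, 3.12], [-1.05, 2.28], [0.14, 2.33], [-1.42, 4.57], [0.1, 2.73], [-2.68, 2.68]. Speed limits (rad/s): [2.57, 2.57, 3.14, 3.14, 3.14, 3.14].

INTERFACE

Orientations are given as a unit quaternion [x, y, z, w].
In Python, from bench import env gives the robot as it stands. The module is installed in compiled form; this text tells all that it offers.
- The arm moves only by the tool servo_tool, never from a script. Its argument "deltas" is a list that holds one entry, the list of rows, each a list of 7 numbers: the shift along the tool's x, y, z in m, then the turn, a rotation vector about the tool's x, y, z in degrees, then the finger opening in m, from 0 to 0.0854. A call has 1 to 12 rows; each row shifts and turns the commanded pose from where the row before left it, along the tool's axes as they then stand; what a row does not reach is not made up. A row lasts 1/10 s, in which the tool goes at most 50 mm and 8.59 degrees, less where a joint would pass 70% of its speed; a pose out of reach is approached as far as the arm can. A call with a gripper value outside its range is refused whole. The fingers move at their own pace and stop on an object; "force" is the grip in N (left out, the last holds). Time passes only in rows, so rows that do not move let the fingers close. It gives the time, the measured TCP pose, the force and the opening at its end, in the units of the state.
- env.get_state(): the state, without advancing time (a new reading comes with each control period).
- env.snapshot(name): name is "side" or "top" or "wrist"; returns a dict with "color" (420x560x3 uint8, blue, green, red), "range_z" (420x560 float32, m along the optical axis (not along the pixel's ray), 0 where there is no reading), "vertical_fov" (degrees; the focal length in pixels is half the picture's height over the tangent of half this angle, whatever the lens; pixels are square), "cx", "cy" (the principal point, pixels), "T" (4x4, takes a point from camera to world coordinates). Camera axes: x right, y down, z forward; pixel columns grow to the right and rows downward; lengths in m; the calibration is good to about 2 mm. A picture is of the moment at which its call begins.
- env.hand_in(): hands the job in, once; it reports no verdict.
The state is a dict: "clock": time; "joints": joint angles; "joint_velocities": joint speeds; "tau": joint torques, N m; "tcp_pos": TCP position; "tcp_rot": TCP orientation; "contact_force": force on the tool from outside, world axes, zero at the start; "moment": the same for the moment, N m; "width": opening from 0.0 (shut) to 1.0 (fully open).
Only numpy, scipy, OpenCV 4.12 (cv2) and the standard library are available. Lean on these libraries where they do the work, as an engineer would, in place of code of your own. Each camera call takes 0.05 s, during which the arm holds its last target. There are 200 camera calls.

TASK

The loose steel tool rest of the bench grinder has to go back on its slide. Pick it up by its upright rib, set its dovetail foot on the open front end of the slide with its table towards the grinding wheel, enter the foot in the tapered way and, keeping it against the straight rail, slide it along until it wedges tight between both rails. Finish with a steady push of about 12 N along the slide (at least 8 N, never over 20 N), let go and leave it standing there wedged; do not knock the wrench, the oil can or the tin about.

Things in the scene. Friction and masses are not known exactly. Their poses are not given: they have to be found in the camera images.
- grinder: Fixed grey bench grinder, steel slide on a pedestal before one wheel. Origin on the bench under the slide's middle, z up, x = sliding direction to the wheel. Bed: 60 mm above the bench, x -125 to 58, y -40 to 40 mm, bare before the way (x below -65), so the foot can be set down there. Wheel front at x 90, axle at z 130, radius 75; motor to -y, up to y -280 mm.
- way_mouth (a point): Point on the bed at the entrance of the way, mid-line (grinder x = -45, y = 0, z = 60 mm). The way runs from here to x = +58 between two rails 15 mm high whose flanks overhang inwards by 30 deg; 20 mm before it they flare out as a lead-in. The foot enters with about 2 mm of side play; off the straight rail it can stick early against the gib alone.
- way_home (a point): Point on the bed at grinder x = 0, y = 0. The foot wedges with its middle anywhere from grinder x = -25 to +27 mm (the place depends on the gib's setting and must be felt), at y = 0, lying against the straight rail, axes parallel to the grinder's.
- rail: Fixed straight steel rail on the -y side of the way, 103 mm long. Origin on the bed where its flank meets it, at grinder x = 0, y = -20 mm; axes parallel to the grinder's.
- gib: Fixed tapered steel rail on the +y side, 103 mm long, narrowing the way by 1 in 40 towards the wheel. Origin on the bed where its flank meets it, at grinder x = 0, y = 18.55 to 19.65 mm: its setting differs each time within this range, which shifts the wedging place by up to 44 mm. Its x runs along its flank (-1.4 deg from the grinder's x), y points away from the way.
- rest: Loose steel tool rest, 0.28 to 0.46 kg, standing on its dovetail foot. Origin: middle of the foot's underside; x points to its table end (goes towards the wheel), z up. Upright 26 mm wide at x 20 to 30 carries the table, 34 x 76 x 5 mm, x 22 to 56, z 62 to 67 mm. A 34 mm wide plate lies at z 20 to 28 below the rib.
- rest_foot (a point): Same point and axes as the rest's origin. Foot: 60 mm long (x -30 to 30), 12 mm high, flanks leaning inwards 30 deg; at the underside the straight flank is at y -20 mm, the tapered one (1 in 40) from y 19.75 at the rear to 18.25 at the front. It slides freely until both flanks bear; then the push rises steeply (about 1 mm for 12 N, no stop) and it stays wedged when let go.
- rest_flank (a point): Point where the tapered flank of the foot meets its underside, half-way along: 19 mm to +y of the foot's middle. When wedged it lies on the gib's flank line.
- rest_grip (a point): Grip point on the rib's mid-plane, 10 mm behind the rest's origin, 55 mm above its underside. Rib: upright, 14 mm thick (y -7 to 7), x -30 to 18, z 28 to 74 mm in the rest's frame; grip across it, closing along y. Push it while it is held by the rib: a push high on the loose rest tips it and it can stick early.
- wrench: Bystander: steel wrench lying on the bench, 170 mm long along its x; origin under its middle.
- oil: Bystander: red can, 60 mm across, 120 mm high, upright; origin at the middle of its underside.
- tin: Bystander: open aluminium tin, 72 mm across, 80 mm high, upright; origin at the middle of its underside.

How it is judged:
On the way, in this order (a step that is already met when the one before it is completed fails the run):
1. the foot is entered in the mouth of the way, flat on the bed and still loose (z of rest_foot in the frame of grinder between 0.058 and 0.063 m and angle between the x axis of rest and the x axis of grinder, either way round below 0.12 rad and x of rest_foot in the frame of grinder between -0.068 and -0.03 m and y of rest_foot in the frame of grinder between -0.004 and 0.006 m), for 0.05 s.
2. the rest is pushed along the way until it is squeezed between both rails (over 3.5 N on each, as from a push of some 7 N or more) (z of rest_foot in the frame of grinder between 0.058 and 0.063 m and angle between the x axis of rest and the x axis of grinder, either way round below 0.035 rad and angle between rest's own z axis and vertical below 0.035 rad and x of rest_foot in the frame of grinder between -0.034 and 0.033 m and contact force between rest and gib above 3.5 N and contact force between rest and rail above 3.5 N), for 0.05 s.
At the end, for the whole second after the job is handed in: The rest stands on the bed of the slide, upright and in line with the way within 2 deg, its foot bearing on both rails: within 0.3 mm of the gib's flank and 0.5 mm of the straight rail, at rest and released (z of rest_foot in the frame of grinder between 0.058 and 0.063 m and angle between the x axis of rest and the x axis of grinder, either way round below 0.035 rad and angle between rest's own z axis and vertical below 0.035 rad and x of rest_foot in the frame of grinder between -0.034 and 0.033 m and y of rest_flank in the frame of gib above -0.0003 m and y of rest_foot in the frame of grinder below 0.0005 m and linear speed of rest below 0.01 m/s and contact force between rest and the fingers below 0.1 N); the robot touches nothing.
It fails at once if the rest is driven in too hard: over 22 N of force on the gib (a push of some 25 to 40 N) (contact force between rest and gib above 22 N).
It fails at once if the wrench is moved by more than 30 mm (distance of wrench from where it was at the start of the episode above 0.03 m).
It fails at once if the oil is moved by more than 30 mm (distance of oil from where it was at the start of the episode above 0.03 m).
It fails at once if the tin is moved by more than 30 mm (distance of tin from where it was at the start of the episode above 0.03 m).
It also fails if it takes over 67 s, if anything falls off the work surface, if the arm or the gripper's body presses on something with over 40 N, if the wrist force passes 120 N, or if a joint passes its speed limit or range.

## Working session

There is one attempt and no reset: what is moved stays moved. The work goes in short steps, Python scripts to look and compute and a tool call to move; the robot and the scene stay as the last step left them, time stands still between calls to the robot, and variables do not carry over. Pictures are saved under pics/ and viewed, about 8 in all and at most 12, crops included, and the job is handed in when it is done.

Besides the shell and the picture viewer there is one more tool, called after "Call:" by a JSON object that holds its "method" and its "body", one argument or row to a line. servo_tool: Moves the arm, as the interface text tells. Its arguments: {"type":"object","properties":{"deltas":{"type":"array"},"force":{"type":"number"}},"required":["deltas"]}

```bash
mkdir -p pics; cat > h.py <<'E'
import numpy as np, cv2
from bench import env
from scipy.spatial.transform import Rotation as R
def snap(n):
    s=env.snapshot(n); np.savez('pics/%s.npz'%n,**s); return s
def cloud(s):
    d=s['range_z']; h,w=d.shape; f=h/2/np.tan(np.radians(s['vertical_fov'])/2)
    v,u=np.mgrid[:h,:w]; P=np.stack([(u-s['cx'])/f*d,(v-s['cy'])/f*d,d],-1)
    T=np.array(s['T']); return P@T[:3,:3].T+T[:3,3]
E
python3 - <<'E'
from h import *
a=snap('top');b=snap('side')
cv2.imwrite('pics/top.png',a['color']);cv2.imwrite('pics/side.png',b['color'])
print(env.get_state()); print(a['T'],a['vertical_fov'])
E
```

```text
{'clock': 0.1, 'joints': array([ 1.18350749e+00,  3.07497290e-01,  1.50753422e+00, -1.66086809e-05,
        1.32842707e+00, -7.35348720e-02]), 'joint_velocities': array([-1.09538374e-03,  8.64709380e-05, -2.12074663e-03, -6.93862954e-04,
        1.28270926e-03,  1.23320121e-03]), 'tau': array([-7.61008978e-04, -4.58531249e+01, -2.52607155e+01, -1.67334929e-04,
        5.60986940e-03, -3.32570089e-06]), 'tcp_pos': array([0.17727758, 0.54634137, 0.23847689]), 'tcp_rot': array([ 0.10982932,  0.69856856, -0.11111647,  0.69827833]), 'contact_force': array([ 0.03827188, -0.64376963,  0.13952594]), 'moment': array([ 0.0234424 ,  0.00552333, -0.02900215]), 'width': 0.9975423659457915}
[[ 0.01191583 -0.9802335   0.19748492  0.46304779]
 [-0.99992605 -0.01120096  0.00473651 -0.11938653]
 [-0.00243086 -0.19752676 -0.98029448  0.88018487]
 [ 0.          0.          0.          1.        ]] 49.27583752991084
```

View pics/top.png

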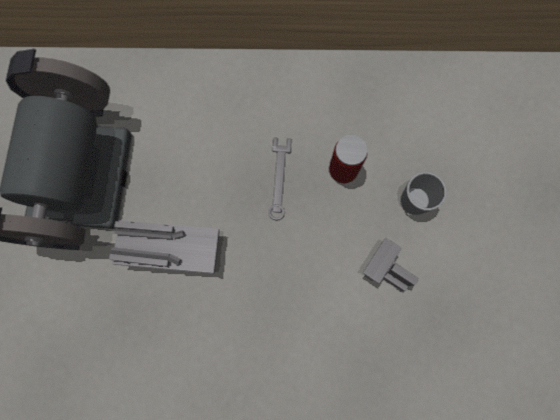

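View pics/side.png

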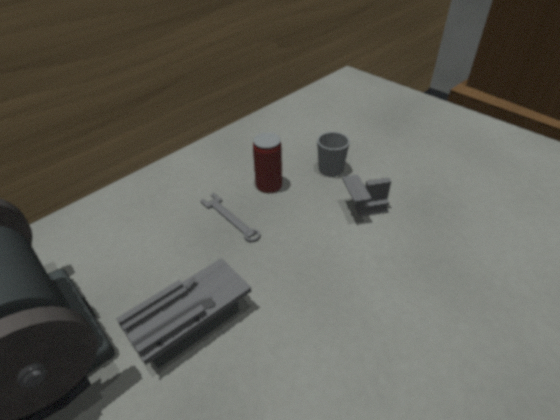

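Top view: the slide (bed about 112–218, 222–272) points left to the wheel, world +y. The rest is at (390,265), with its table up-left and its rib down-right. The wrench is at (280,180), the can at (348,158) and the tin at (422,193), all on the far side. Next I'll measure from the depth data.

```bash
python3 - <<'E'
from h import *
for n in ('top','side'):
    s=dict(np.load('pics/%s.npz'%n)); P=cloud(s)
    m=s['range_z']>0
    X,Y,Z=P[...,0],P[...,1],P[...,2]
    print(n,'bench z',np.median(Z[m&(abs(Z)<.02)]))
    def rect(mask,l):
        q=P[mask]; 
        if len(q)<5: print(l,len(q)); return
        c,sz,a=cv2.minAreaRect((q[:,:2]*1000).astype(np.float32)); print(l,len(q),np.round(c,1),np.round(sz,1),round(a,2),'z',np.median(q[:,2]).round(4), 'mean',q.mean(0).round(4))
    bx=m&(X>.25)&(X<.55)&(Y<-.2)&(Y>-.5)
    reg=m&(X>.3)&(X<.46)&(Y<-.25)&(Y>-.45)
    rect(reg&(Z>.015)&(Z<.1),'rest all'); rect(reg&(Z>.0705)&(Z<.08),'rib'); rect(reg&(Z>.058)&(Z<.0698),'table')
    gr=m&(X>.3)&(X<.52)&(Y<.25)&(Y>-.06)
    rect(gr&(abs(Z-.06)<.005),'bed'); rect(gr&(abs(Z-.075)<.004),'rails')
    for l,(a,b) in dict(railR=(0,.5)).items(): pass
s=dict(np.load('pics/top.npz'));P=cloud(s)
for uv in [(390,260),(405,278),(348,150),(422,180),(165,246),(215,230),(215,268),(150,228),(150,256),(280,180)]: print(uv,P[uv[1],uv[0]].round(4))
E
```

```text
top bench z 0.0009891340027952666
rest all 0
rib 0
table 0
bed 0
rails 0
side bench z -0.00013114790003870835
rest all 0
rib 0
table 0
bed 0
rails 0
(390, 260) [ 0.5473 -0.3018  0.0638]
(405, 278) [ 0.515  -0.3242  0.0757]
(348, 150) [ 0.7325 -0.2224  0.1199]
(422, 180) [ 0.7001 -0.3702  0.0486]
(165, 246) [0.5683 0.1022 0.0596]
(215, 230) [0.5982 0.0128 0.0622]
(215, 268) [5.346e-01 1.960e-02 4.000e-04]
(150, 228) [0.5982 0.1268 0.0755]
(150, 256) [0.5485 0.124  0.0729]
(280, 180) [ 0.7088 -0.1025  0.007 ]
```

```bash
cat > meas.py <<'E'
from h import *
def rect(P,mask,l):
    q=P[mask]
    if len(q)<5: print(l,len(q)); return
    c,sz,a=cv2.minAreaRect((q[:,:2]*1000).astype(np.float32)); print(l,len(q),np.round(c,1),np.round(sz,1),round(a,2),'z',np.median(q[:,2]).round(4),'mean',q.mean(0).round(4))
if __name__=='__main__':
  for n in ('top','side'):
    s=dict(np.load('pics/%s.npz'%n)); P=cloud(s); m=s['range_z']>0; X,Y,Z=P[...,0],P[...,1],P[...,2]
    print(n)
    reg=m&(X>.46)&(X<.61)&(Y<-.24)&(Y>-.38)
    rect(P,reg&(Z>.012)&(Z<.1),'all');rect(P,reg&(Z>.0715)&(Z<.08),'rib'); rect(P,reg&(Z>.06)&(Z<.070),'table')
    gr=m&(X>.5)&(X<.64)&(Y<.19)&(Y>-.02)
    rect(P,gr&(abs(Z-.06)<.004),'bed'); 
    for l,k in (('straight',X>.57),('gib',X<=.565)): rect(P,gr&(abs(Z-.075)<.004)&k,l)
    rect(P,m&(X>.65)&(Y<-.32)&(Y>-.5)&(Z>.02)&(Z<.1),'tin')
    rect(P,m&(X>.65)&(Y<-.15)&(Y>-.32)&(Z>.02)&(Z<.14),'oil')
E
python3 meas.py
```

```text
top
all 1359 [ 533.3 -307.6] [86.  76.3] 57.14 z 0.0678 mean [ 0.536  -0.2988  0.0628]
rib 231 [ 538.7 -302.8] [92.9 50.2] 76.87 z 0.0749 mean [ 0.523  -0.3222  0.0749]
table 796 [ 534.1 -306.4] [83.1 76.3] 57.05 z 0.0677 mean [ 0.5455 -0.2872  0.0675]
bed 2873 [568.6 101.2] [181.   80.4] 85.67 z 0.061 mean [0.5661 0.0818 0.0609]
straight 625 [595.4 129.5] [120.7  23.2] 85.7 z 0.0751 mean [0.5952 0.1342 0.075 ]
gib 635 [546.  131.4] [118.4  24. ] 84.72 z 0.0752 mean [0.547  0.1353 0.0751]
tin 869 [ 678.5 -366.1] [56.3 70.7] 0.3 z 0.0605 mean [ 0.6823 -0.3731  0.0579]
oil 1328 [ 731.9 -225.9] [56.8 57.4] 14.23 z 0.1194 mean [ 0.7248 -0.2234  0.1015]
side
all 1189 [ 532.4 -309.8] [86.6 77.4] 56.11 z 0.0658 mean [ 0.5288 -0.3062  0.0552]
rib 127 [ 522.1 -326.1] [46.9 16.1] 58.2 z 0.0737 mean [ 0.5214 -0.3261  0.0737]
table 585 [ 532.4 -309.8] [86.6 77.4] 56.11 z 0.0667 mean [ 0.5403 -0.2922  0.0664]
bed 3436 [567.6  99.2] [182.9  82.4] 86.47 z 0.0597 mean [0.564  0.0873 0.0597]
straight 873 [594.8 127.2] [123.8  24.2] 85.46 z 0.0739 mean [0.5954 0.1357 0.0738]
gib 976 [545.7 130.5] [120.4  25.4] 84.29 z 0.074 mean [0.546  0.1383 0.0738]
tin 2071 [ 976.3 -414.8] [650.2 179.9] 0.86 z 0.0615 mean [ 1.0693 -0.3918  0.0603]
oil 3873 [1001. -234.] [169.8 598.6] 89.82 z 0.0849 mean [ 1.0826 -0.2267  0.0824]
```

```bash
cat > plan.py <<'E'
from h import *
def cur():
    s=env.get_state(); return np.array(s['tcp_pos']),R.from_quat(s['tcp_rot'])
def goal(yaw):  # tool x down, tool y at yaw (deg)
    y=np.array([np.cos(np.radians(yaw)),np.sin(np.radians(yaw)),0]); x=np.array([0,0,-1.]); return R.from_matrix(np.stack([x,y,np.cross(x,y)],1))
def show(p,yaw,l=''):
    c,r=cur(); print(l,'d_tool mm',(r.inv().apply(np.array(p)-c)*1000).round(1),'rot deg',np.degrees((r.inv()*goal(yaw)).as_rotvec()).round(2))
E
python3 - <<'E'
from plan import *
c,r=cur(); print(c,r.as_matrix().round(3))
for y in (-33.4,146.6): show([.35,.30,.25],y);show([.45,.1,.25],y); show([.5205,-.328,.25],y)
E
```

```text
[0.17727758 0.54634137 0.23847689] [[-0.001  0.309  0.951]
 [-0.002  0.951 -0.309]
 [-1.    -0.002 -0.   ]]
 d_tool mm [ -11.2 -181.   240.3] rot deg [1.0542e+02 9.0000e-02 8.0000e-02]
 d_tool mm [ -10.9 -340.4  397.2] rot deg [1.0542e+02 9.0000e-02 8.0000e-02]
 d_tool mm [ -10.2 -725.8  596.3] rot deg [1.0542e+02 9.0000e-02 8.0000e-02]
 d_tool mm [ -11.2 -181.   240.3] rot deg [-74.58  -0.08   0.09]
 d_tool mm [ -10.9 -340.4  397.2] rot deg [-74.58  -0.08   0.09]
 d_tool mm [ -10.2 -725.8  596.3] rot deg [-74.58  -0.08   0.09]
```

Call:
{"method": "servo_tool", "body": {
  "deltas": [
    [[-0.001,-0.031,0.036,0,0,0,0.06],[-0.001,-0.031,0.036,0,0,0,0.06],[-0.001,-0.031,0.036,0,0,0,0.06],[-0.001,-0.031,0.036,0,0,0,0.06],[-0.001,-0.031,0.036,0,0,0,0.06],[-0.001,-0.031,0.036,0,0,0,0.06],[-0.001,-0.031,0.036,0,0,0,0.06],[-0.001,-0.031,0.036,0,0,0,0.06],[-0.001,-0.031,0.036,0,0,0,0.06],[-0.001,-0.031,0.036,0,0,0,0.06],[-0.001,-0.031,0.036,0,0,0,0.06],[0,0,0,0,0,0,0.06]]
  ]
}}

```text
clock: 1.3
tcp_pos: [0.4522, 0.0956, 0.2503]
tcp_rot: [0.112, 0.697, -0.113, 0.699]
contact_force: [-0.2, 0.2, 0.8]
width: 0.701
```

Call:
{"method": "servo_tool", "body": {
  "deltas": [
    [[0,-0.0385,0.02,0,0,0,0.06],[0,-0.0385,0.02,0,0,0,0.06],[0,-0.0385,0.02,0,0,0,0.06],[0,-0.0385,0.02,0,0,0,0.06],[0,-0.0385,0.02,0,0,0,0.06],[0,-0.0385,0.02,0,0,0,0.06],[0,-0.0385,0.02,0,0,0,0.06],[0,-0.0385,0.02,0,0,0,0.06],[0,-0.0385,0.02,0,0,0,0.06],[0,-0.0385,0.02,0,0,0,0.06]]
  ]
}}

```text
clock: 2.3
tcp_pos: [0.5204, -0.3281, 0.2498]
tcp_rot: [0.111, 0.699, -0.11, 0.698]
contact_force: [0.6, 0.2, -0.2]
width: 0.703
```

Call:
{"method": "servo_tool", "body": {
  "deltas": [
    [[0,0,0,8.1,0,0,0.06],[0,0,0,8.1,0,0,0.06],[0,0,0,8.1,0,0,0.06],[0,0,0,8.1,0,0,0.06],[0,0,0,8.1,0,0,0.06],[0,0,0,8.1,0,0,0.06],[0,0,0,8.1,0,0,0.06],[0,0,0,8.1,0,0,0.06],[0,0,0,8.1,0,0,0.06],[0,0,0,8.1,0,0,0.06],[0,0,0,8.1,0,0,0.06],[0,0,0,8.1,0,0,0.06]]
  ]
}}

```text
clock: 3.5
tcp_pos: [0.5203, -0.3262, 0.2497]
tcp_rot: [-0.598, -0.378, 0.598, -0.377]
contact_force: [1.0, 0.6, 0.2]
width: 0.7
```

Call:
{"method": "servo_tool", "body": {
  "deltas": [
    [[0,0,0,8.1,0,0,0.06],[0,0,0,0,0,0,0.06],[0,0,0,0,0,0,0.06]]
  ]
}}

```text
clock: 3.8
tcp_pos: [0.5203, -0.3267, 0.2499]
tcp_rot: [-0.621, -0.337, 0.622, -0.337]
contact_force: [-0.4, 0.3, 0.1]
width: 0.706
```

```bash
python3 - <<'E'
from plan import *
s=snap('wrist'); cv2.imwrite('pics/w1.png',s['color']); show([.5205,-.328,.25],-33.4)
st=env.get_state();print(st['clock'],st['joints'].round(3),s['vertical_fov'],s['T'].round(3))
P=cloud(s);print(P[210,280],P[300,280])
E
```

```text
d_tool mm [0.  0.7 0.8] rot deg [ 0.31 -0.01  0.04]
3.85 [-0.63   0.355  1.404  0.     1.383 -0.052] 59.412422283049104 [[ 0.838 -0.527 -0.143  0.557]
 [-0.546 -0.809 -0.219 -0.271]
 [-0.001  0.262 -0.965  0.385]
 [ 0.     0.     0.     1.   ]]
[ 0.51099357 -0.33914345  0.07518435] [ 0.44044788 -0.44657263 -0.00100722]
```

View pics/w1.png

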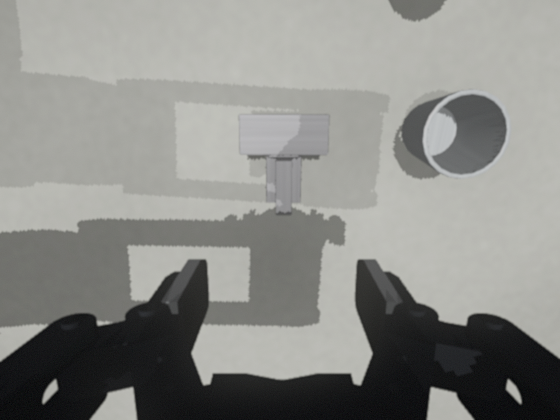

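The wrist view shows the rest almost square to the jaws, with the table at (240–328, 114–156) and the rib at (275–292, 158–212). The tin at (467,133) is clear of the gripper. I'll measure the rest from this view.

```bash
python3 - <<'E'
from plan import *
from meas import rect
s=dict(np.load('pics/wrist.npz')); P=cloud(s); X,Y,Z=P[...,0],P[...,1],P[...,2]
v,u=np.mgrid[:420,:560]; w=(u>230)&(u<345)&(v>100)&(v<225)&(s['range_z']>0)
rect(P,w&(Z>.071),'rib'); rect(P,w&(Z>.062)&(Z<.0705),'table'); rect(P,w&(Z>.015),'all'); rect(P,w&(Z>.02)&(Z<.033),'plate')
E
```

```text
rib 879 [ 523.8 -325. ] [48.3 13.1] 57.08 z 0.0739 mean [ 0.524  -0.3247  0.0739]
table 3701 [ 547.1 -289.1] [38.1 76.2] 56.92 z 0.0669 mean [ 0.5484 -0.2871  0.0669]
all 5522 [ 534.  -309.2] [86.  76.2] 56.92 z 0.0669 mean [ 0.5404 -0.2993  0.0617]
plate 876 [ 523.6 -324.9] [47. 34.] 56.85 z 0.0279 mean [ 0.5231 -0.3249  0.0279]
```

Call:
{"method": "servo_tool", "body": {
  "deltas": [
    [[0.03,0.002,0.0007,0,0,0,0.05],[0.04,0,0,0,0,0,0.05],[0.04,0,0,0,0,0,0.05],[0.035,0,0,0,0,0,0.05],[0.03,0,0,0,0,0,0.05],[0.02,0,0,0,0,0,0.05],[0.01,0,0,0,0,0,0.05],[0,0,0,0,0,0,0.05]]
  ],
  "force": 60
}}

```text
clock: 4.65
tcp_pos: [0.5208, -0.3286, 0.0438]
tcp_rot: [-0.622, -0.337, 0.623, -0.335]
contact_force: [-0.1, -0.9, 0.1]
width: 0.584
```

Call:
{"method": "servo_tool", "body": {
  "deltas": [
    [[0,0,0,0,0,0,0.0],[0,0,0,0,0,0,0],[0,0,0,0,0,0,0],[0,0,0,0,0,0,0],[0,0,0,0,0,0,0],[0,0,0,0,0,0,0],[0,0,0,0,0,0,0],[0,0,0,0,0,0,0]]
  ],
  "force": 60
}}

```text
clock: 5.45
tcp_pos: [0.5221, -0.3297, 0.0467]
tcp_rot: [0.623, 0.335, -0.622, 0.337]
contact_force: [-2.1, 0.7, 6.4]
width: 0.159
```

Call:
{"method": "servo_tool", "body": {
  "deltas": [
    [[-0.01,0,0,0,0,0,0],[-0.02,0,0,0,0,0,0],[-0.03,0,0,0,0,0,0],[-0.03,0,0,0,0,0,0],[-0.03,0,0,0,0,0,0],[-0.03,0,0,0,0,0,0],[0,0,0,0,0,0,0],[0,0,0,0,0,0,0]]
  ]
}}

```text
clock: 6.25
tcp_pos: [0.5213, -0.3291, 0.195]
tcp_rot: [0.622, 0.336, -0.622, 0.336]
contact_force: [-0.2, 0.6, -4.9]
width: 0.154
```

Call:
{"method": "servo_tool", "body": {
  "deltas": [
    [[0,-0.006,-0.0132,0,0,0,0],[0,-0.0121,-0.0264,0,0,0,0],[0,-0.0121,-0.0264,0,0,0,0],[0,-0.0121,-0.0264,0,0,0,0],[0,-0.0121,-0.0264,0,0,0,0],[0,-0.0121,-0.0264,0,0,0,0],[0,-0.0121,-0.0264,0,0,0,0],[0,-0.0121,-0.0264,0,0,0,0],[0,-0.006,-0.0132,0,0,0,0]]
  ]
}}

```text
clock: 7.15
tcp_pos: [0.5548, -0.096, 0.1929]
tcp_rot: [-0.621, -0.338, 0.623, -0.335]
contact_force: [-1.2, 0.4, -4.0]
width: 0.153
```

Call:
{"method": "servo_tool", "body": {
  "deltas": [
    [[0,0,0,-4,0,0,0],[0,0,0,-5,0,0,0],[0,0,0,-5,0,0,0],[0,0,0,-5,0,0,0],[0,0,0,-5,0,0,0],[0,0,0,-5,0,0,0],[0,0,0,0,0,0,0],[0,0,0,0,0,0,0],[0,0,0,0,0,0,0]]
  ]
}}

```text
clock: 8.05
tcp_pos: [0.5562, -0.0995, 0.1947]
tcp_rot: [-0.518, -0.481, 0.519, -0.48]
contact_force: [0.2, -0.6, -4.0]
width: 0.16
```

```bash
python3 - <<'E'
from plan import *
s=snap('wrist'); cv2.imwrite('pics/w2.png',s['color']); show([.556,-.10,.19],-4)
st=env.get_state();print(st)
E
```

```text
d_tool mm [ 4.9 -0.3  0.4] rot deg [-0.35 -0.01  0.05]
{'clock': 8.1, 'joints': array([-2.51829215e-01,  3.31016333e-01,  1.59005855e+00, -5.07568429e-05,
        1.22134917e+00, -1.75968301e-01]), 'joint_velocities': array([-2.21600700e-04, -2.83324620e-03, -4.36157779e-03,  1.87551131e-05,
       -4.17615127e-04, -5.63660125e-03]), 'tau': array([ 8.51984136e-03, -4.80412316e+01, -2.50665826e+01,  5.01159369e-02,
        2.21894664e-02,  1.30212639e-02]), 'tcp_pos': array([ 0.55637581, -0.09959413,  0.19487397]), 'tcp_rot': array([-0.51842365, -0.48092227,  0.51876999, -0.48044604]), 'contact_force': array([ 1.28399543,  0.10805926, -4.17449002]), 'moment': array([-0.10653459,  0.03991967, -0.03528743]), 'width': 0.15556658562459724}
```

View pics/w2.png

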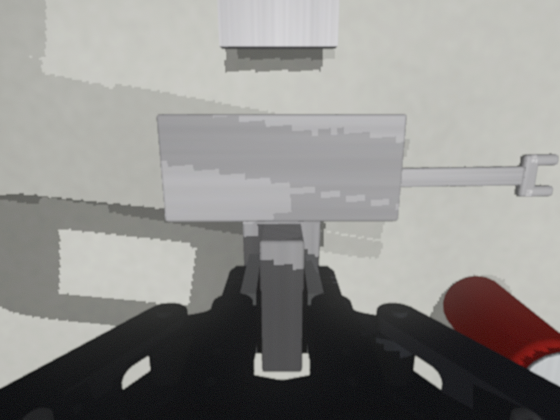

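The rest is held square, with its table at (158–406, 114–220). The bed's front end shows at the top and the wrench passes well below. I'll measure how the rest sits in the hand and move above the set-down place.

Call:
{"method": "servo_tool", "body": {
  "deltas": [
    [[0,-0.0004,-0.018,-0.35,0,0,0],[0,-0.0004,-0.024,0,0,0,0],[0,-0.0004,-0.024,0,0,0,0],[0,-0.0004,-0.024,0,0,0,0],[0,-0.0004,-0.022,0,0,0,0],[0,-0.0004,-0.01,0,0,0,0],[0,0,0,0,0,0,0],[0,0,0,0,0,0,0],[0,0,0,0,0,0,0]]
  ]
}}

```text
clock: 9.0
tcp_pos: [0.5627, 0.0212, 0.1953]
tcp_rot: [-0.517, -0.482, 0.517, -0.482]
contact_force: [-0.1, 0.2, -5.3]
width: 0.152
```

```bash
python3 - <<'E'
from plan import *
from meas import rect
s=snap('wrist'); cv2.imwrite('pics/w3.png',s['color']); c,r=cur(); print(c,r.as_matrix()[:,1])
P=cloud(s); m=s['range_z']>0; Q=(P-c)@r.as_matrix()  # tool coords
v,u=np.mgrid[:420,:560]
# in tool frame: map (-z,y->) : use (−z, −y) as rest (x,y), up=-x
L=np.stack([-Q[...,2],-Q[...,1]*-1*-1,-Q[...,0]],-1)
w=(v<235)&m
rect(L,w&(abs(L[...,2]-.023)<.004),'table(tool: fwd,left,up)')
rect(L,m&(u>250)&(u<310)&(abs(L[...,2]-.0305)<.003),'rib')
k=w&(abs(L[...,2]-.023)<.004); A=np.c_[L[k][:,:2],np.ones(k.sum())]; print('table plane',np.linalg.lstsq(A,L[k][:,2],rcond=None)[0])
X,Y,Z=P[...,0],P[...,1],P[...,2]
rect(P,m&(abs(Z-.06)<.004)&(Y<.2)&(Y>-.1),'bed')
for l,k in (('straight',X>.572),('gib',X<=.568)): rect(P,m&(abs(Z-.075)<.004)&k&(Y<.2),l)
for n in ('side','top'):
    s=snap(n); P=cloud(s);m=s['range_z']>0; X,Y,Z=P[...,0],P[...,1],P[...,2]
    Q=(P-c)@r.as_matrix();L=np.stack([-Q[...,2],-Q[...,1],-Q[...,0]],-1)
    k=m&(abs(L[...,2]-.023)<.006)&(abs(L[...,1])<.05)&(abs(L[...,0]-.05)<.04)
    rect(L,k,n+' table')
cv2.imwrite('pics/side3.png',cv2.resize(dict(np.load('pics/side.npz'))['color'][180:380,60:360],None,fx=2.4,fy=2.4))
E
```

```text
[0.56275246 0.02115676 0.19530104] [ 9.97567438e-01 -6.97079987e-02  2.89603176e-05]
table(tool: fwd,left,up) 25109 [47.1 -0.6] [76.  38.2] 89.99 z 0.0202 mean [ 0.05   -0.0003  0.0202]
rib 2412 [ 5.  -0.2] [18.6 47.2] 89.85 z 0.028 mean [ 0.0045 -0.0005  0.0284]
table plane [-0.00081965  0.00245802  0.02024006]
bed 5790 [571.4 122.5] [72.1 80.4] 85.97 z 0.06 mean [0.5712 0.1226 0.0601]
straight 3053 [596.2 119.2] [68.8 23.9] 85.57 z 0.0745 mean [0.5958 0.1212 0.0743]
gib 3042 [546.6 122.7] [68.7 23.5] 84.2 z 0.0744 mean [0.5471 0.1247 0.0742]
side table 1342 [37.6  0.5] [55.3 77.6] 0.4 z 0.0201 mean [0.0445 0.0033 0.0206]
top table 0
```

View pics/w3.png

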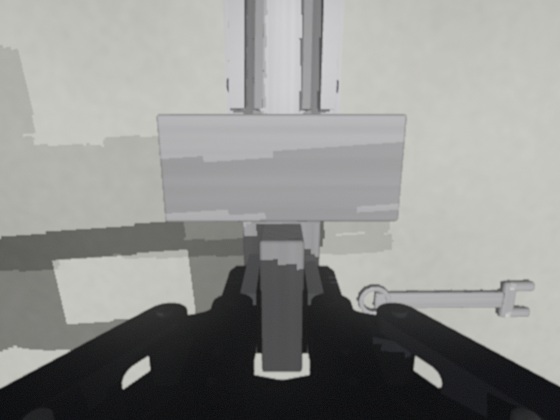

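Call:
{"method": "servo_tool", "body": {
  "deltas": [
    [[0.01,0,-0.003,0.25,0,0,0],[0.02,0,-0.003,0,0,0,0],[0.02,0,0,0,0,0,0],[0.02,0,0,0,0,0,0],[0.012,0,0,0,0,0,0],[0.002,0,0,0,0,0,0],[0,0,0,0,0,0,0],[0,0,0,0,0,0,0],[0,0,0,0,0,0,0]]
  ]
}}

```text
clock: 10.05
tcp_pos: [0.5641, 0.0282, 0.1124]
tcp_rot: [0.518, 0.481, -0.517, 0.482]
contact_force: [0.9, -0.3, -3.9]
width: 0.155
```

Call:
{"method": "servo_tool", "body": {
  "deltas": [
    [[0.001,0,0,0,0,0,0],[0.001,0,0,0,0,0,0],[0.001,0,0,0,0,0,0],[0.0005,0,0,0,0,0,0],[0,0,0,0,0,0,0],[0,0,0,0,0,0,0],[0,0,0,0,0,0,0]]
  ]
}}

```text
clock: 10.75
tcp_pos: [0.5632, 0.0282, 0.1078]
tcp_rot: [0.518, 0.481, -0.518, 0.481]
contact_force: [-0.4, 0.5, -4.2]
width: 0.156
```

Call:
{"method": "servo_tool", "body": {
  "deltas": [
    [[0.0005,0,0,0,0,0,0],[0.0005,0,0,0,0,0,0],[0,0,0,0,0,0,0],[0,0,0,0,0,0,0]]
  ]
}}

```text
clock: 11.15
tcp_pos: [0.5632, 0.0282, 0.1068]
tcp_rot: [0.518, 0.481, -0.518, 0.481]
contact_force: [1.0, 0.2, -4.0]
width: 0.158
```

```bash
python3 - <<'E'
from plan import *
for i in range(1): s=env.get_state(); print(s['contact_force'],s['tcp_pos'],s['moment'])
s=snap('side');cv2.imwrite('pics/side4.png',cv2.resize(s['color'][180:380,100:340],None,fx=3,fy=3,interpolation=cv2.INTER_CUBIC))
E
```

```text
[ 0.98897233  0.1978771  -3.99664434] [0.56316458 0.02820896 0.10679189] [-0.07133238 -0.02320244  0.00434842]
```

View pics/side4.png

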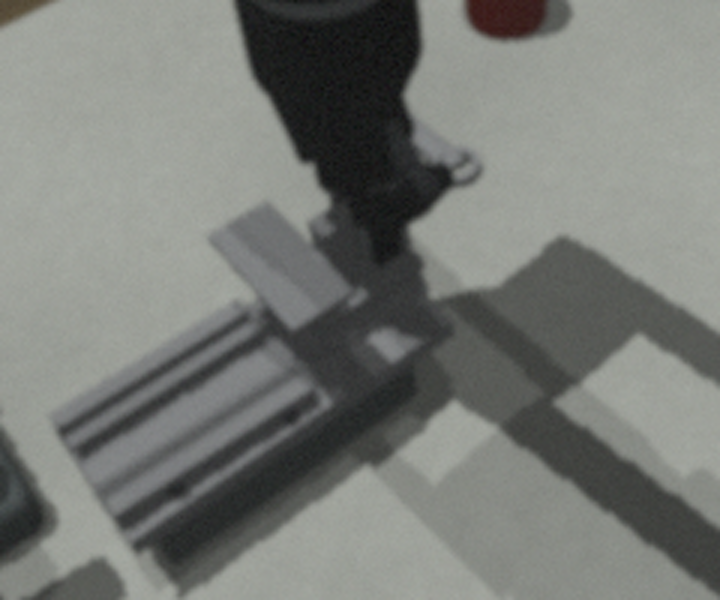

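The crop shows the rest over the bare front part of the bed, with its table (210–350, 205–330) towards the wheel and the rails ahead of it. I'll keep lowering until it touches.

Call:
{"method": "servo_tool", "body": {
  "deltas": [
    [[0.0004,0,0,0,0,0,0],[0.0004,0,0,0,0,0,0],[0,0,0,0,0,0,0],[0,0,0,0,0,0,0]]
  ]
}}

```text
clock: 11.6
tcp_pos: [0.5631, 0.0281, 0.1067]
tcp_rot: [0.518, 0.481, -0.518, 0.482]
contact_force: [-3.2, -1.4, 5.5]
width: 0.156
```

Call:
{"method": "servo_tool", "body": {
  "deltas": [
    [[0.0004,0,0,0,0,0,0],[0.0004,0,0,0,0,0,0],[0,0,0,0,0,0,0],[0,0,0,0,0,0,0]]
  ]
}}

```text
clock: 12.0
tcp_pos: [0.5632, 0.0281, 0.1067]
tcp_rot: [0.518, 0.481, -0.518, 0.482]
contact_force: [-4.9, -1.2, 11.3]
width: 0.156
```

Call:
{"method": "servo_tool", "body": {
  "deltas": [
    [[0.0004,0,0,0,0,0,0],[0.0004,0,0,0,0,0,0],[0,0,0,0,0,0,0],[0,0,0,0,0,0,0]]
  ]
}}

```text
clock: 12.4
tcp_pos: [0.5632, 0.0281, 0.1066]
tcp_rot: [0.518, 0.481, -0.518, 0.482]
contact_force: [-6.1, 0.1, 16.0]
width: 0.155
```

Call:
{"method": "servo_tool", "body": {
  "deltas": [
    [[-0.0012,0,0,0,0,0,0],[-0.001,0,-0.001,0,0,0,0],[0,0,-0.003,0,0,0,0],[0,0,-0.003,0,0,0,0],[0,0,-0.003,0,0,0,0],[0,0,-0.003,0,0,0,0],[0,0,-0.003,0,0,0,0],[0,0,-0.002,0,0,0,0],[0,0,0,0,0,0,0],[0,0,0,0,0,0,0]]
  ]
}}

```text
clock: 13.4
tcp_pos: [0.5648, 0.0466, 0.1067]
tcp_rot: [0.518, 0.481, -0.518, 0.481]
contact_force: [0.5, -1.8, 2.6]
width: 0.156
```

Call:
{"method": "servo_tool", "body": {
  "deltas": [
    [[0,0,-0.002,0,0,0,0],[0,0,-0.003,0,0,0,0],[0,0,-0.003,0,0,0,0],[0,0,-0.003,0,0,0,0],[0,0,-0.002,0,0,0,0],[0,0,0,0,0,0,0],[0,0,0,0,0,0,0]]
  ]
}}

```text
clock: 14.1
tcp_pos: [0.5652, 0.0591, 0.1067]
tcp_rot: [-0.518, -0.481, 0.518, -0.481]
contact_force: [-1.7, -4.3, 4.2]
width: 0.153
```

Call:
{"method": "servo_tool", "body": {
  "deltas": [
    [[0,0,-0.002,0,0,0,0],[0,0,-0.002,0,0,0,0],[0,0,-0.002,0,0,0,0],[0,0,-0.002,0,0,0,0],[0,0,-0.002,0,0,0,0],[0,0,0,0,0,0,0],[0,0,0,0,0,0,0],[0,0,0,0,0,0,0]]
  ]
}}

```text
clock: 14.9
tcp_pos: [0.5661, 0.0689, 0.1067]
tcp_rot: [-0.518, -0.481, 0.518, -0.481]
contact_force: [-1.1, -5.8, 5.2]
width: 0.161
```

```bash
python3 - <<'E'
from plan import *
s=env.get_state(); print(s['contact_force'],s['tcp_pos'],s['moment'],np.degrees(R.from_quat(s['tcp_rot']).as_matrix()[:,1]))
s=snap('wrist');cv2.imwrite('pics/w5.png',s['color'])
E
```

```text
[-1.10974319 -5.77088599  5.19466534] [0.56608663 0.06892475 0.10671822] [-0.77101199 -0.00197146 -0.01495372] [ 5.71431832e+01 -4.17887137e+00 -6.58719141e-04]
```

View pics/w5.png

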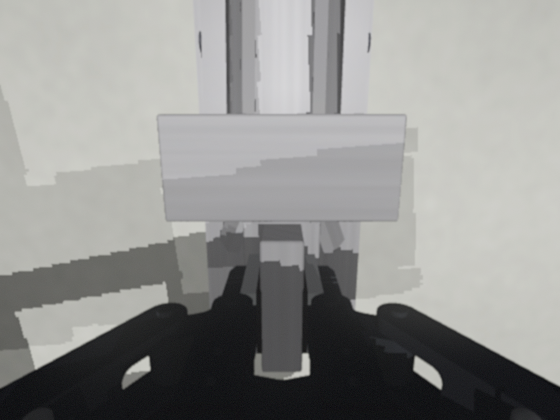

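The wrist view shows the foot between the rail ends, with the flared tips at (235,235) and (330,235) beside the upright, centred. I'll ease the load on the bed and feel for the straight rail, which is tool +y.

Call:
{"method": "servo_tool", "body": {
  "deltas": [
    [[-0.0008,0,0,0,0,0,0],[0,0,0,0,0,0,0],[0,0,0,0,0,0,0]]
  ]
}}

```text
clock: 15.25
tcp_pos: [0.5655, 0.0698, 0.1067]
tcp_rot: [-0.518, -0.482, 0.518, -0.481]
contact_force: [0.0, -0.5, -1.9]
width: 0.156
```

Call:
{"method": "servo_tool", "body": {
  "deltas": [
    [[0,0.0005,0,0,0,0,0],[0,0,0,0,0,0,0],[0,0,0,0,0,0,0]]
  ]
}}

```text
clock: 15.55
tcp_pos: [0.5662, 0.0693, 0.1069]
tcp_rot: [-0.518, -0.482, 0.518, -0.481]
contact_force: [-0.5, -0.7, -5.0]
width: 0.155
```

Call:
{"method": "servo_tool", "body": {
  "deltas": [
    [[0,0.0005,0,0,0,0,0],[0,0,0,0,0,0,0],[0,0,0,0,0,0,0]]
  ]
}}

```text
clock: 15.85
tcp_pos: [0.5667, 0.069, 0.107]
tcp_rot: [-0.518, -0.482, 0.518, -0.481]
contact_force: [-0.3, 0.6, -5.3]
width: 0.155
```

Call:
{"method": "servo_tool", "body": {
  "deltas": [
    [[0.0003,0.0005,0,0,0,0,0],[0,0,0,0,0,0,0],[0,0,0,0,0,0,0]]
  ]
}}

```text
clock: 16.15
tcp_pos: [0.5669, 0.069, 0.1068]
tcp_rot: [-0.518, -0.482, 0.518, -0.481]
contact_force: [-1.6, -0.6, -5.0]
width: 0.153
```

Call:
{"method": "servo_tool", "body": {
  "deltas": [
    [[0,0.0005,0,0,0,0,0],[0,0,0,0,0,0,0],[0,0,0,0,0,0,0]]
  ]
}}

```text
clock: 16.45
tcp_pos: [0.5671, 0.0689, 0.1069]
tcp_rot: [-0.517, -0.482, 0.518, -0.481]
contact_force: [-4.0, 0.2, -4.0]
width: 0.154
```

Call:
{"method": "servo_tool", "body": {
  "deltas": [
    [[0,0.0005,0,0,0,0,0],[0,0,0,0,0,0,0],[0,0,0,0,0,0,0]]
  ]
}}

```text
clock: 16.75
tcp_pos: [0.5671, 0.0689, 0.1068]
tcp_rot: [-0.517, -0.482, 0.519, -0.481]
contact_force: [-5.9, 0.2, -3.2]
width: 0.155
```

Call:
{"method": "servo_tool", "body": {
  "deltas": [
    [[0.0003,-0.0006,-0.001,0,0,0,0],[0,0,-0.0025,0,0,0,0],[0,0,-0.0025,0,0,0,0],[0,0,-0.0025,0,0,0,0],[0,0,-0.0025,0,0,0,0],[0,0,-0.001,0,0,0,0],[0,0,0,0,0,0,0],[0,0,0,0,0,0,0]]
  ]
}}

```text
clock: 17.55
tcp_pos: [0.5677, 0.0785, 0.107]
tcp_rot: [-0.516, -0.481, 0.519, -0.482]
contact_force: [-7.1, -7.2, 0.1]
width: 0.156
```

Call:
{"method": "servo_tool", "body": {
  "deltas": [
    [[0,0,-0.001,0,0,0,0],[0,0,-0.0025,0,0,0,0],[0,0,-0.0025,0,0,0,0],[0,0,-0.0025,0,0,0,0],[0,0,-0.0015,0,0,0,0],[0,0,0,0,0,0,0],[0,0,0,0,0,0,0]]
  ]
}}

```text
clock: 18.25
tcp_pos: [0.5683, 0.0885, 0.107]
tcp_rot: [-0.516, -0.481, 0.519, -0.482]
contact_force: [-6.1, -6.4, 0.1]
width: 0.159
```

Call:
{"method": "servo_tool", "body": {
  "deltas": [
    [[0,-0.001,0,0,0,0,0],[0,0,0,0,0,0,0],[0,0,0,0,0,0,0]]
  ]
}}

```text
clock: 18.55
tcp_pos: [0.5684, 0.0898, 0.1069]
tcp_rot: [-0.517, -0.481, 0.518, -0.482]
contact_force: [-4.7, -4.6, -1.9]
width: 0.158
```

```bash
python3 - <<'E'
from plan import *
s=env.get_state(); print(s['contact_force'],s['tcp_pos'],s['moment']);M=R.from_quat(s['tcp_rot']).as_matrix();print(M.round(4)); print('yaw',np.degrees(np.arctan2(M[1,1],M[0,1])))
E
```

```text
[-4.72777121 -4.61089205 -1.90636172] [0.56837942 0.08983509 0.10688677] [-0.85111703  0.82822892 -0.018464  ]
[[-5.000e-04  9.973e-01 -7.280e-02]
 [-1.900e-03 -7.280e-02 -9.973e-01]
 [-1.000e+00 -4.000e-04  1.900e-03]]
yaw -4.173105700997949
```

Call:
{"method": "servo_tool", "body": {
  "deltas": [
    [[0,-0.0007,0,-0.2,0,0,0],[0,0,-0.0015,0,0,0,0],[0,0,-0.0015,0,0,0,0],[0,0,0,0,0,0,0],[0,0,0,0,0,0,0]]
  ]
}}

```text
clock: 19.05
tcp_pos: [0.5686, 0.0945, 0.1068]
tcp_rot: [0.517, 0.482, -0.517, 0.482]
contact_force: [-1.6, -0.0, -6.0]
width: 0.157
```

Call:
{"method": "servo_tool", "body": {
  "deltas": [
    [[0.0003,0,-0.0015,0,0,0,0],[0,0,-0.0015,0,0,0,0],[0,0,0,0,0,0,0],[0,0,0,0,0,0,0]]
  ]
}}

```text
clock: 19.45
tcp_pos: [0.5688, 0.0973, 0.1068]
tcp_rot: [0.517, 0.482, -0.517, 0.482]
contact_force: [-1.8, -1.7, -2.6]
width: 0.153
```

Call:
{"method": "servo_tool", "body": {
  "deltas": [
    [[0,0,-0.0015,0,0,0,0],[0,0,-0.0015,0,0,0,0],[0,0,0,0,0,0,0],[0,0,0,0,0,0,0]]
  ]
}}

```text
clock: 19.85
tcp_pos: [0.569, 0.1002, 0.1067]
tcp_rot: [0.517, 0.482, -0.517, 0.482]
contact_force: [-0.8, -1.5, -2.1]
width: 0.157
```

Call:
{"method": "servo_tool", "body": {
  "deltas": [
    [[0,0.0003,-0.0015,0,0,0,0],[0,0,-0.0015,0,0,0,0],[0,0,0,0,0,0,0],[0,0,0,0,0,0,0]]
  ]
}}

```text
clock: 20.25
tcp_pos: [0.5692, 0.1028, 0.1068]
tcp_rot: [0.517, 0.482, -0.517, 0.483]
contact_force: [-2.6, -3.9, 2.0]
width: 0.159
```

Call:
{"method": "servo_tool", "body": {
  "deltas": [
    [[0,0,-0.0015,0,0,0,0],[0,0,-0.0015,0,0,0,0],[0,0,0,0,0,0,0],[0,0,0,0,0,0,0]]
  ]
}}

```text
clock: 20.65
tcp_pos: [0.5694, 0.1057, 0.1068]
tcp_rot: [-0.517, -0.482, 0.517, -0.483]
contact_force: [-1.5, -5.2, 2.1]
width: 0.154
```

Call:
{"method": "servo_tool", "body": {
  "deltas": [
    [[-0.0003,0,-0.0015,0,0,0,0],[0,0,-0.0015,0,0,0,0],[0,0,0,0,0,0,0],[0,0,0,0,0,0,0]]
  ]
}}

```text
clock: 21.05
tcp_pos: [0.5697, 0.1093, 0.1067]
tcp_rot: [0.517, 0.482, -0.517, 0.482]
contact_force: [-1.1, -2.4, 0.2]
width: 0.152
```

Call:
{"method": "servo_tool", "body": {
  "deltas": [
    [[0,0,-0.0015,0,0,0,0],[0,0,-0.0015,0,0,0,0],[0,0,0,0,0,0,0],[0,0,0,0,0,0,0]]
  ]
}}

```text
clock: 21.45
tcp_pos: [0.5698, 0.1124, 0.1067]
tcp_rot: [0.517, 0.482, -0.517, 0.482]
contact_force: [0.8, -0.5, -1.6]
width: 0.153
```

Call:
{"method": "servo_tool", "body": {
  "deltas": [
    [[0,0.0004,-0.0015,0,0,0,0],[0,0,-0.0015,0,0,0,0],[0,0,0,0,0,0,0],[0,0,0,0,0,0,0]]
  ]
}}

```text
clock: 21.85
tcp_pos: [0.5701, 0.115, 0.1068]
tcp_rot: [-0.517, -0.482, 0.517, -0.482]
contact_force: [-0.9, -2.2, 0.2]
width: 0.154
```

Call:
{"method": "servo_tool", "body": {
  "deltas": [
    [[0,0.0003,-0.0015,0,0,0,0],[0,0,-0.0015,0,0,0,0],[0,0,0,0,0,0,0],[0,0,0,0,0,0,0]]
  ]
}}

```text
clock: 22.25
tcp_pos: [0.5703, 0.1175, 0.1068]
tcp_rot: [-0.517, -0.482, 0.517, -0.482]
contact_force: [-2.4, -4.1, 1.0]
width: 0.155
```

Call:
{"method": "servo_tool", "body": {
  "deltas": [
    [[0,0,-0.0015,0,0,0,0],[0,0,-0.0015,0,0,0,0],[0,0,0,0,0,0,0],[0,0,0,0,0,0,0]]
  ]
}}

```text
clock: 22.65
tcp_pos: [0.5705, 0.1205, 0.1068]
tcp_rot: [-0.517, -0.482, 0.517, -0.482]
contact_force: [-2.9, -5.0, 1.0]
width: 0.156
```

Call:
{"method": "servo_tool", "body": {
  "deltas": [
    [[-0.0002,0,-0.0015,0,0,0,0],[0,0,-0.0015,0,0,0,0],[0,0,0,0,0,0,0],[0,0,0,0,0,0,0]]
  ]
}}

```text
clock: 23.05
tcp_pos: [0.5708, 0.1239, 0.1068]
tcp_rot: [-0.517, -0.483, 0.517, -0.482]
contact_force: [-1.3, -2.6, -1.3]
width: 0.155
```

Call:
{"method": "servo_tool", "body": {
  "deltas": [
    [[0,0.0002,-0.0015,0,0,0,0],[0,0,-0.0015,0,0,0,0],[0,0,0,0,0,0,0],[0,0,0,0,0,0,0]]
  ]
}}

```text
clock: 23.45
tcp_pos: [0.571, 0.1266, 0.1068]
tcp_rot: [-0.517, -0.483, 0.517, -0.482]
contact_force: [-3.1, -4.3, -0.9]
width: 0.159
```

Call:
{"method": "servo_tool", "body": {
  "deltas": [
    [[0,0,-0.0015,0,0,0,0],[0,0,-0.0015,0,0,0,0],[0,0,0,0,0,0,0],[0,0,0,0,0,0,0]]
  ]
}}

```text
clock: 23.85
tcp_pos: [0.5713, 0.1297, 0.1068]
tcp_rot: [-0.517, -0.483, 0.517, -0.482]
contact_force: [-2.2, -4.1, 0.7]
width: 0.157
```

Call:
{"method": "servo_tool", "body": {
  "deltas": [
    [[0,0,-0.0015,0,0,0,0],[0,0,-0.0015,0,0,0,0],[0,0,0,0,0,0,0],[0,0,0,0,0,0,0]]
  ]
}}

```text
clock: 24.25
tcp_pos: [0.5715, 0.1326, 0.1069]
tcp_rot: [-0.517, -0.482, 0.517, -0.482]
contact_force: [-3.1, -4.4, -1.3]
width: 0.157
```

Call:
{"method": "servo_tool", "body": {
  "deltas": [
    [[0,0,-0.0015,0,0,0,0],[0,0,-0.0015,0,0,0,0],[0,0,0,0,0,0,0],[0,0,0,0,0,0,0]]
  ]
}}

```text
clock: 24.65
tcp_pos: [0.5715, 0.1334, 0.1069]
tcp_rot: [-0.515, -0.482, 0.518, -0.483]
contact_force: [-3.2, -10.2, 0.4]
width: 0.156
```

```bash
cat > st.py <<'E'
from plan import *
s=env.get_state(); M=R.from_quat(s['tcp_rot']).as_matrix();print(s['contact_force'],s['tcp_pos'],s['moment'],M[:,0].round(4),'yaw',np.degrees(np.arctan2(M[1,1],M[0,1])).round(3),s['clock'])
E
python3 st.py
```

```text
[ -3.24570118 -10.16442851   0.39894502] [0.57147675 0.13340227 0.10692227] [-1.7659789   0.55586896 -0.16763325] [-0.0017 -0.0041 -1.    ] yaw -3.948 24.65
```

Call:
{"method": "servo_tool", "body": {
  "deltas": [
    [[0,0,-0.0004,0,0,0,0],[0,0,0,0,0,0,0],[0,0,0,0,0,0,0],[0,0,0,0,0,0,0]]
  ]
}}

```text
clock: 25.05
tcp_pos: [0.5715, 0.1334, 0.1069]
tcp_rot: [-0.515, -0.482, 0.519, -0.483]
contact_force: [-2.9, -11.9, 1.4]
width: 0.153
```

Call:
{"method": "servo_tool", "body": {
  "deltas": [
    [[0,-0.0007,0,0,0,0,0],[0,0,0,0,0,0,0],[0,0,0,0,0,0,0],[0,0,0,0,0,0,0]]
  ]
}}

```text
clock: 25.45
tcp_pos: [0.5714, 0.1335, 0.1069]
tcp_rot: [-0.516, -0.481, 0.518, -0.484]
contact_force: [-2.4, -11.6, 0.3]
width: 0.155
```

```bash
python3 st.py
```

```text
[ -2.36948296 -11.61571184   0.26933638] [0.57140407 0.13345983 0.10690701] [-1.95374358  0.29871691 -0.11816965] [-6.0e-04 -4.6e-03 -1.0e+00] yaw -3.95 25.45
```

Call:
{"method": "servo_tool", "body": {
  "deltas": [
    [[0,0,-0.0004,0,0,0,0],[0,-0.0003,0,0,0,0,0],[0,0,0,0,0,0,0],[0,0,0,0,0,0,0]]
  ]
}}

```text
clock: 25.85
tcp_pos: [0.5714, 0.1335, 0.1069]
tcp_rot: [-0.516, -0.481, 0.518, -0.484]
contact_force: [-1.2, -13.7, -0.7]
width: 0.155
```

```bash
python3 st.py
```

```text
[ -1.16274602 -13.7268598   -0.74641291] [0.57138054 0.13346766 0.10691993] [-2.16472356  0.20698089 -0.22146778] [-2.0e-04 -5.3e-03 -1.0e+00] yaw -3.949 25.85
```

Call:
{"method": "servo_tool", "body": {
  "deltas": [
    [[0,0,-0.0001,0,0,0,0],[0,0,0,0,0,0,0],[0,0,0,0,0,0,0],[0,0,0,0,0,0,0],[0,0,0.0008,0,0,0,0],[0,0,0.0008,0,0,0,0],[0,0,0,0,0,0,0],[0,0,0,0,0,0,0]]
  ]
}}

```text
clock: 26.65
tcp_pos: [0.5714, 0.1334, 0.1069]
tcp_rot: [-0.516, -0.482, 0.518, -0.483]
contact_force: [-1.7, -7.9, -1.2]
width: 0.159
```

```bash
python3 st.py; python3 - <<'E'
from plan import *
s=snap('wrist'); P=cloud(s);m=s['range_z']>0;X,Y,Z=P[...,0],P[...,1],P[...,2];v,u=np.mgrid[:420,:560]
k=m&(abs(Z-.127)<.004)&(v<230)&(v>110); A=np.c_[P[k][:,:2]-P[k][:,:2].mean(0),np.ones(k.sum())]; print('table plane',np.linalg.lstsq(A,P[k][:,2],rcond=None)[0],k.sum())
E
```

```text
[-1.72264978 -7.92275282 -1.1593513 ] [0.57136477 0.13343335 0.10689245] [-1.54041533  0.23070183 -0.18176844] [ 1.0e-04 -2.9e-03 -1.0e+00] yaw -3.968 26.65
table plane [-0.00274062 -0.00654677  0.12683795] 25952
```

Call:
{"method": "servo_tool", "body": {
  "deltas": [
    [[0,0,0.0008,0,0,0,0],[0,0,0.0008,0,0,0,0],[0,-0.0003,0,0,0,0,0],[0,0,0,0,0,0,0]]
  ]
}}

```text
clock: 27.1
tcp_pos: [0.5714, 0.1342, 0.1068]
tcp_rot: [0.518, 0.482, -0.517, 0.482]
contact_force: [1.2, -0.8, -5.5]
width: 0.155
```

```bash
python3 st.py
```

```text
[ 1.23028739 -0.80704037 -5.45734097] [0.57142761 0.13424773 0.10677357] [-0.25653179 -0.21139648 -0.0715128 ] [ 1.1e-03  9.0e-04 -1.0e+00] yaw -3.983 27.1
```

Call:
{"method": "servo_tool", "body": {
  "deltas": [
    [[0.0003,0.0003,-0.0008,0,0,0,0],[0,0,-0.0008,0,0,0,0],[0,0,0,0,0,0,0],[0,0,0,0,0,0,0]]
  ]
}}

```text
clock: 27.5
tcp_pos: [0.5714, 0.1346, 0.1068]
tcp_rot: [-0.517, -0.482, 0.517, -0.483]
contact_force: [0.4, -4.7, -3.5]
width: 0.159
```

```bash
python3 st.py
```

```text
[ 0.35942495 -4.6571232  -3.47101808] [0.57143632 0.13456358 0.10684015] [-0.9899678  -0.03669049 -0.13438758] [ 4.0e-04 -1.2e-03 -1.0e+00] yaw -3.963 27.5
```

Call:
{"method": "servo_tool", "body": {
  "deltas": [
    [[0,0.0004,-0.0007,0,0,0,0],[0,0,-0.0007,0,0,0,0],[0,0,0,0,0,0,0],[0,0,0,0,0,0,0]]
  ]
}}

```text
clock: 27.9
tcp_pos: [0.5715, 0.1347, 0.1069]
tcp_rot: [-0.516, -0.482, 0.518, -0.483]
contact_force: [-0.1, -9.0, -0.4]
width: 0.158
```

```bash
python3 st.py
```

```text
[-0.10847187 -9.03203598 -0.42510692] [0.57146557 0.13467846 0.1068812 ] [-1.57852702  0.08526567 -0.18034655] [-5.0e-04 -3.3e-03 -1.0e+00] yaw -3.95 27.9
```

Call:
{"method": "servo_tool", "body": {
  "deltas": [
    [[0,0.0002,-0.0006,0,0,0,0],[0,0,-0.0006,0,0,0,0],[0,0,0,0,0,0,0],[0,0,0,0,0,0,0],[0,0,0,0,0,0,0]]
  ]
}}

```text
clock: 28.4
tcp_pos: [0.5715, 0.1347, 0.1069]
tcp_rot: [-0.515, -0.481, 0.518, -0.484]
contact_force: [-1.0, -11.8, -1.3]
width: 0.153
```

```bash
python3 st.py
```

```text
[ -1.00208141 -11.84784269  -1.2801229 ] [0.57150886 0.13472019 0.10691873] [-1.93556081  0.12174752 -0.14231565] [-0.001  -0.0051 -1.    ] yaw -3.945 28.4
```

Call:
{"method": "servo_tool", "body": {
  "deltas": [
    [[0,0,-0.0003,0,0,0,0],[0,0,0,0,0,0,0],[0,0,0,0,0,0,0],[0,0,0.0008,0,0,0,0],[0,0,0.0008,0,0,0,0],[0,0,0,0,0,0,0],[0,0,0,0,0,0,0]]
  ]
}}

```text
clock: 29.1
tcp_pos: [0.5715, 0.1347, 0.1069]
tcp_rot: [-0.516, -0.482, 0.518, -0.483]
contact_force: [-0.8, -8.3, -0.5]
width: 0.154
```

Call:
{"method": "servo_tool", "body": {
  "deltas": [
    [[0,0,0.0008,0,0,0,0],[0,0,0,0,0,0,0],[0,0,0,0,0,0,0]]
  ]
}}

```text
clock: 29.4
tcp_pos: [0.5714, 0.1346, 0.1069]
tcp_rot: [-0.516, -0.482, 0.518, -0.483]
contact_force: [-0.6, -6.4, -1.5]
width: 0.153
```

```bash
python3 st.py
```

```text
[-0.59843094 -6.38444079 -1.53268088] [0.57144967 0.1346457  0.10686568] [-1.12127367  0.12420502 -0.19696985] [-7.0e-04 -1.8e-03 -1.0e+00] yaw -3.972 29.4
```

Call:
{"method": "servo_tool", "body": {
  "deltas": [
    [[0,0,0.0008,0,0,0,0],[0,0,0,0,0,0,0],[0,0,0,0,0,0,0]]
  ]
}}

```text
clock: 29.7
tcp_pos: [0.5715, 0.1346, 0.1068]
tcp_rot: [-0.517, -0.482, 0.517, -0.482]
contact_force: [-2.1, -4.4, -1.8]
width: 0.157
```

```bash
python3 st.py
```

```text
[-2.10093298 -4.37250047 -1.83879886] [0.57154098 0.13455169 0.10683806] [-0.94488706  0.20691376 -0.06446767] [-4.e-04 -6.e-04 -1.e+00] yaw -3.977 29.7
```

Call:
{"method": "servo_tool", "body": {
  "deltas": [
    [[0,0,0.0005,0,0,0,0],[0,0,0,0,0,0,0],[0,0,0,0,0,0,0.045],[0,0,0,0,0,0,0.045],[0,0,0,0,0,0,0.045],[0,0,0,0,0,0,0.045],[0,0,0,0,0,0,0.045],[0,0,0,0,0,0,0.045]]
  ]
}}

```text
clock: 30.5
tcp_pos: [0.5718, 0.1345, 0.1068]
tcp_rot: [0.517, 0.482, -0.517, 0.482]
contact_force: [0.1, -0.1, -0.3]
width: 0.526
```

```bash
python3 st.py; python3 - <<'E'
from plan import *
from meas import rect
s=snap('wrist');cv2.imwrite('pics/w6.png',s['color']); P=cloud(s);m=s['range_z']>0;X,Y,Z=P[...,0],P[...,1],P[...,2];v,u=np.mgrid[:420,:560]
k=m&(abs(Z-.127)<.004)&(v<230)&(v>90); A=np.c_[P[k][:,:2]-P[k][:,:2].mean(0),np.ones(k.sum())]; print('table plane',np.linalg.lstsq(A,P[k][:,2],rcond=None)[0],k.sum())
rect(P,k,'table'); rect(P,m&(abs(Z-.134)<.002)&(u>250)&(u<315),'rib')
E
```

```text
[ 0.06967408 -0.13802867 -0.2891193 ] [0.57183403 0.13448942 0.106758  ] [-0.00673618 -0.02595455  0.02869925] [ 2.e-04  2.e-04 -1.e+00] yaw -3.977 30.5
table plane [0.00095018 0.00087434 0.12692985] 25728
table 25728 [575.4 182.7] [35.1 76.5] 86.0 z 0.1269 mean [0.5755 0.1842 0.1269]
rib 5960 [575.6 169.7] [111.5  16.9] 86.32 z 0.1338 mean [0.5728 0.145  0.1338]
```

View pics/w6.png

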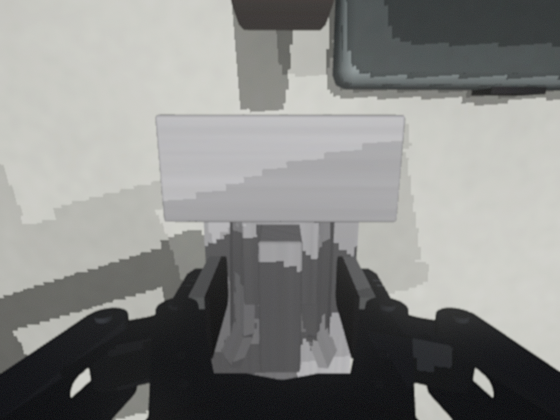

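It's released and stands level: the table is at (157–404, 114–220), and the rib is free between the open pads. To rule out sticking early, I'll grip again, try a small sideways wiggle and repeat the push.

Call:
{"method": "servo_tool", "body": {
  "deltas": [
    [[0,-0.0003,0,0,0,0,0],[0,0,0,0,0,0,0],[0,0,0,0,0,0,0],[0,0,0,0,0,0,0],[0,0,0,0,0,0,0],[0,0,0,0,0,0,0]]
  ],
  "force": 50
}}

```text
clock: 31.15
tcp_pos: [0.5713, 0.1344, 0.1068]
tcp_rot: [-0.517, -0.482, 0.517, -0.482]
contact_force: [-0.7, 0.5, 1.5]
width: 0.156
```

```bash
python3 st.py
```

```text
[-0.67207901  0.50541173  1.45208442] [0.57133459 0.13435022 0.10677438] [-0.00495113  0.1661821  -0.02749001] [-2.e-04 -1.e-04 -1.e+00] yaw -3.979 31.15
```

Call:
{"method": "servo_tool", "body": {
  "deltas": [
    [[0,-0.001,0,0,0,0,0],[0,0,0,0,0,0,0],[0,0,0,0,0,0,0]]
  ]
}}

```text
clock: 31.45
tcp_pos: [0.5712, 0.1344, 0.1068]
tcp_rot: [0.517, 0.482, -0.517, 0.483]
contact_force: [0.7, -0.6, -0.4]
width: 0.156
```

```bash
python3 st.py
```

```text
[ 0.69688654 -0.57604466 -0.40758665] [0.57122379 0.13436436 0.10681199] [-0.12137841 -0.39668452  0.00970998] [ 1.4e-03 -1.0e-04 -1.0e+00] yaw -3.98 31.45
```

Call:
{"method": "servo_tool", "body": {
  "deltas": [
    [[0,0.001,0,0,0,0,0],[0,0.0005,0,0,0,0,0],[0,0,0,0,0,0,0],[0,0,0,0,0,0,0]]
  ]
}}

```text
clock: 31.85
tcp_pos: [0.5714, 0.1344, 0.1068]
tcp_rot: [-0.517, -0.483, 0.517, -0.482]
contact_force: [-2.0, -0.1, 3.9]
width: 0.154
```

```bash
python3 st.py
```

```text
[-2.03332633 -0.09204237  3.9177932 ] [0.57136216 0.13435241 0.10678282] [-0.04471217  0.31800392 -0.04939962] [-0.001 -0.    -1.   ] yaw -3.979 31.85
```

Sideways it is pinned: 1–1.5 mm of commanded shift gave 0.1 mm of motion. Now the final steady push.

Call:
{"method": "servo_tool", "body": {
  "deltas": [
    [[-0.0003,-0.0002,-0.001,0,0,0,0],[0,0,-0.001,0,0,0,0],[0,0,0,0,0,0,0],[0,0,0,0,0,0,0]]
  ]
}}

```text
clock: 32.25
tcp_pos: [0.5714, 0.1347, 0.1069]
tcp_rot: [-0.516, -0.482, 0.518, -0.483]
contact_force: [-0.8, -6.2, 5.1]
width: 0.156
```

```bash
python3 st.py
```

```text
[-0.79930602 -6.17667534  5.10628006] [0.57136852 0.13466923 0.10691686] [-0.99582384  0.29661446 -0.04763341] [-0.0011 -0.003  -1.    ] yaw -3.955 32.25
```

Call:
{"method": "servo_tool", "body": {
  "deltas": [
    [[-0.0005,0,-0.0009,0,0,0,0],[0,0,-0.0009,0,0,0,0],[0,0,0,0,0,0,0],[0,0,0,0,0,0,0],[0,0,0,0,0,0,0]]
  ]
}}

```text
clock: 32.75
tcp_pos: [0.5713, 0.1351, 0.107]
tcp_rot: [-0.515, -0.482, 0.519, -0.483]
contact_force: [-1.2, -10.4, 1.4]
width: 0.158
```

```bash
python3 st.py
```

```text
[ -1.24080812 -10.4135254    1.41961301] [0.57134104 0.13505538 0.10697442] [-1.6084989   0.14708685 -0.07303916] [-0.0018 -0.0052 -1.    ] yaw -3.95 32.75
```

Call:
{"method": "servo_tool", "body": {
  "deltas": [
    [[0,0,-0.0005,0,0,0,0],[0,0,-0.0005,0,0,0,0],[0,0,0,0,0,0,0],[0,0,0,0,0,0,0],[0,0,0,0,0,0,0],[0,0,0,0,0,0,0]]
  ]
}}

```text
clock: 33.35
tcp_pos: [0.5714, 0.1351, 0.107]
tcp_rot: [-0.515, -0.481, 0.519, -0.484]
contact_force: [-1.2, -13.4, 3.4]
width: 0.157
```

```bash
python3 st.py
```

```text
[ -1.15899837 -13.40662716   3.4451692 ] [0.57135719 0.13511355 0.10701898] [-2.01809837  0.14574733 -0.13339219] [-0.0019 -0.0067 -1.    ] yaw -3.939 33.35
```

Steady 13.4 N. Now I'll unload gently and release.

Call:
{"method": "servo_tool", "body": {
  "deltas": [
    [[0,0,0,0,0,0,0],[0,0,0.0008,0,0,0,0],[0,0,0.0008,0,0,0,0],[0,0,0.0007,0,0,0,0],[0,0,0,0,0,0,0],[0,0,0,0,0,0,0]]
  ]
}}

```text
clock: 33.95
tcp_pos: [0.5716, 0.1368, 0.1068]
tcp_rot: [-0.517, -0.483, 0.517, -0.482]
contact_force: [0.2, -0.9, -2.8]
width: 0.154
```

```bash
python3 st.py
```

```text
[ 0.20069076 -0.87679341 -2.7897345 ] [0.57155334 0.13681835 0.10682338] [-0.17765566  0.03715791 -0.03929649] [-1.e-03  1.e-04 -1.e+00] yaw -3.998 33.95
```

Call:
{"method": "servo_tool", "body": {
  "deltas": [
    [[0.0002,0.0002,-0.0007,0,0.15,0,0],[0,0,-0.0008,0,0.1,0,0],[0,0,0,0,0,0,0],[0,0,0,0,0,0,0]]
  ]
}}

```text
clock: 34.35
tcp_pos: [0.5718, 0.1383, 0.1068]
tcp_rot: [0.518, 0.484, -0.516, 0.481]
contact_force: [-0.9, -1.8, -4.0]
width: 0.152
```

```bash
python3 st.py
```

```text
[-0.90555869 -1.81387112 -3.95764544] [0.57177137 0.13828484 0.10681786] [-0.67663072  0.13722722 -0.10157338] [-8.e-04  4.e-03 -1.e+00] yaw -3.969 34.35
```

The earlier stop was a jam from tipping: with the pitch corrected the rest moves on freely. I'll keep feeling forward.

Call:
{"method": "servo_tool", "body": {
  "deltas": [
    [[0.0002,0.0002,-0.001,0,0,0,0],[0,0,-0.001,0,0,0,0],[0,0,0,0,0,0,0],[0,0,0,0,0,0,0]]
  ]
}}

```text
clock: 34.75
tcp_pos: [0.572, 0.1403, 0.1068]
tcp_rot: [0.518, 0.484, -0.516, 0.481]
contact_force: [-2.2, -4.1, -4.4]
width: 0.157
```

```bash
python3 st.py
```

```text
[-2.24762575 -4.09372771 -4.4088403 ] [0.57197192 0.14027615 0.10683315] [-0.7635573   0.47150065 -0.14469878] [-9.0e-04  4.1e-03 -1.0e+00] yaw -3.976 34.75
```

Call:
{"method": "servo_tool", "body": {
  "deltas": [
    [[0.0003,0,-0.001,0,0,0,0],[0,0,-0.001,0,0,0,0],[0,0,0,0,0,0,0],[0,0,0,0,0,0,0]]
  ]
}}

```text
clock: 35.15
tcp_pos: [0.5721, 0.1417, 0.1068]
tcp_rot: [0.518, 0.483, -0.516, 0.481]
contact_force: [-2.6, -5.7, -2.0]
width: 0.16
```

```bash
python3 st.py
```

```text
[-2.5778921  -5.66807153 -1.99972863] [0.57209659 0.14165874 0.10682917] [-1.05203582  0.51864666 -0.14872206] [-9.0e-04  3.2e-03 -1.0e+00] yaw -3.977 35.15
```

Call:
{"method": "servo_tool", "body": {
  "deltas": [
    [[0,0,-0.001,0,0,0,0],[0,0,-0.001,0,0,0,0],[0,0,0,0,0,0,0],[0,0,0,0,0,0,0]]
  ]
}}

```text
clock: 35.55
tcp_pos: [0.5721, 0.1424, 0.1069]
tcp_rot: [-0.517, -0.483, 0.517, -0.482]
contact_force: [-2.6, -9.2, -0.9]
width: 0.158
```

```bash
python3 st.py
```

```text
[-2.61110166 -9.16833089 -0.88809527] [0.57210467 0.14237537 0.10688627] [-1.67991526  0.50557486 -0.13951934] [-0.0012  0.0011 -1.    ] yaw -3.962 35.55
```

Call:
{"method": "servo_tool", "body": {
  "deltas": [
    [[0,0,-0.0005,0,0.2,0,0],[0,0,-0.0004,0,0.2,0,0],[0,0,0,0,0,0,0],[0,0,0,0,0,0,0]]
  ]
}}

```text
clock: 35.95
tcp_pos: [0.5722, 0.1435, 0.1068]
tcp_rot: [0.519, 0.485, -0.515, 0.48]
contact_force: [-3.2, -7.4, -1.8]
width: 0.154
```

```bash
python3 st.py
```

```text
[-3.20182505 -7.4461135  -1.76182531] [0.57224508 0.14353733 0.10680192] [-1.80405691  0.52212224 -0.16679837] [-6.0e-04  8.4e-03 -1.0e+00] yaw -3.959 35.95
```

Call:
{"method": "servo_tool", "body": {
  "deltas": [
    [[0,-0.0004,-0.0006,0,0,0,0],[0,0,-0.0006,0,0,0,0],[0,0,0,0,0,0,0],[0,0,0,0,0,0,0]]
  ]
}}

```text
clock: 36.35
tcp_pos: [0.5722, 0.1446, 0.1068]
tcp_rot: [0.519, 0.485, -0.515, 0.48]
contact_force: [-1.7, -8.7, -2.5]
width: 0.153
```

```bash
python3 st.py
```

```text
[-1.72202107 -8.70989039 -2.48803643] [0.57224486 0.14456475 0.10680293] [-1.92958798  0.37583115 -0.18844563] [ 0.      0.0081 -1.    ] yaw -3.957 36.35
```

Call:
{"method": "servo_tool", "body": {
  "deltas": [
    [[0,0,-0.0006,0,0,0,0],[0,0,-0.0006,0,0,0,0],[0,0,0,0,0,0,0],[0,0,0,0,0,0,0]]
  ]
}}

```text
clock: 36.75
tcp_pos: [0.5723, 0.1454, 0.1068]
tcp_rot: [0.519, 0.484, -0.515, 0.481]
contact_force: [-2.2, -9.7, -2.4]
width: 0.156
```

```bash
python3 st.py
```

```text
[-2.17506477 -9.67901462 -2.35317295] [0.57231667 0.14535367 0.10680896] [-2.07937513  0.33574754 -0.18038823] [-0.      0.0074 -1.    ] yaw -3.954 36.75
```

Call:
{"method": "servo_tool", "body": {
  "deltas": [
    [[0,0,-0.0006,0,0,0,0],[0,0,-0.0006,0,0,0,0],[0,0,0,0,0,0,0],[0,0,0,0,0,0,0]]
  ]
}}

```text
clock: 37.15
tcp_pos: [0.5723, 0.146, 0.1068]
tcp_rot: [0.518, 0.484, -0.515, 0.481]
contact_force: [-1.7, -11.2, -2.4]
width: 0.157
```

```bash
python3 st.py
```

```text
[ -1.70553231 -11.17432661  -2.38362755] [0.57234883 0.14597623 0.10679661] [-2.23318125  0.36818189 -0.2406396 ] [-2.0e-04  6.5e-03 -1.0e+00] yaw -3.949 37.15
```

Call:
{"method": "servo_tool", "body": {
  "deltas": [
    [[0,0,-0.0005,0,0,0,0],[0,0,-0.0005,0,0,0,0],[0,0,0,0,0,0,0],[0,0,0,0,0,0,0]]
  ]
}}

```text
clock: 37.55
tcp_pos: [0.5724, 0.1461, 0.1068]
tcp_rot: [0.518, 0.484, -0.516, 0.481]
contact_force: [-2.1, -13.8, -1.2]
width: 0.158
```

```bash
python3 st.py
```

```text
[ -2.10960351 -13.77193727  -1.19646057] [0.57235856 0.14611678 0.10679877] [-2.66764238  0.31185298 -0.2490447 ] [-4.0e-04  5.1e-03 -1.0e+00] yaw -3.943 37.55
```

Call:
{"method": "servo_tool", "body": {
  "deltas": [
    [[0,0,0,0,0,0,0],[0,0,0.0008,0,-0.1,0,0],[0,0,0.0007,0,-0.1,0,0],[0,0,0,0,0,0,0],[0,0,0,0,0,0,0]]
  ]
}}

```text
clock: 38.05
tcp_pos: [0.5724, 0.146, 0.1068]
tcp_rot: [0.518, 0.484, -0.516, 0.481]
contact_force: [-2.2, -9.7, -2.6]
width: 0.152
```

```bash
python3 st.py
```

```text
[-2.18845057 -9.7480005  -2.62867546] [0.57237132 0.14603254 0.10681066] [-1.90024953  0.37016218 -0.2470693 ] [-3.0e-04  4.1e-03 -1.0e+00] yaw -3.971 38.05
```

Call:
{"method": "servo_tool", "body": {
  "deltas": [
    [[0,0,0.0008,0,-0.1,0,0],[0,0,0.0007,0,-0.1,0,0],[0,0,0,0,0,0,0],[0,0,0,0,0,0,0]]
  ]
}}

```text
clock: 38.45
tcp_pos: [0.5724, 0.146, 0.1068]
tcp_rot: [0.518, 0.483, -0.516, 0.481]
contact_force: [-2.0, -6.1, -3.4]
width: 0.158
```

```bash
python3 st.py
```

```text
[-2.00263905 -6.06830106 -3.37249849] [0.57235683 0.14597629 0.10680493] [-1.11846658  0.37288473 -0.2684683 ] [-3.0e-04  3.1e-03 -1.0e+00] yaw -3.991 38.45
```

Call:
{"method": "servo_tool", "body": {
  "deltas": [
    [[0,-0.0003,0.0008,0,-0.1,0,0],[0,0,0.0008,0,-0.1,0,0],[0,0,0,0,0,0,0],[0,0,0,0,0,0,0]]
  ]
}}

```text
clock: 38.85
tcp_pos: [0.5723, 0.1459, 0.1068]
tcp_rot: [0.518, 0.483, -0.517, 0.482]
contact_force: [-1.9, -0.1, -5.9]
width: 0.161
```

```bash
python3 st.py
```

```text
[-1.9382801  -0.09229753 -5.935679  ] [0.57233008 0.14591566 0.10681926] [-0.05834054  0.2176414  -0.26800636] [ 3.0e-04  1.9e-03 -1.0e+00] yaw -3.99 38.85
```

Call:
{"method": "servo_tool", "body": {
  "deltas": [
    [[0.0003,0,-0.0008,0,0.1,0,0],[0,0,-0.0008,0,0.1,0,0],[0,0,-0.0008,0,0.1,0,0],[0,0,0,0,0,0,0],[0,0,0,0,0,0,0]]
  ]
}}

```text
clock: 39.35
tcp_pos: [0.5723, 0.146, 0.1068]
tcp_rot: [0.518, 0.483, -0.516, 0.482]
contact_force: [-2.5, -6.8, -1.8]
width: 0.151
```

```bash
python3 st.py
```

```text
[-2.53765225 -6.82694758 -1.84538914] [0.57233329 0.14600344 0.10681283] [-1.3846191   0.25386243 -0.23928233] [ 4.0e-04  3.3e-03 -1.0e+00] yaw -3.952 39.35
```

Call:
{"method": "servo_tool", "body": {
  "deltas": [
    [[0,0,-0.0008,0,0.1,0,0],[0,0,-0.0006,0,0.1,0,0],[0,0,0,0,0,0,0],[0,0,0,0,0,0,0]]
  ]
}}

```text
clock: 39.75
tcp_pos: [0.5723, 0.146, 0.1068]
tcp_rot: [0.518, 0.484, -0.516, 0.481]
contact_force: [-1.6, -9.5, -1.3]
width: 0.155
```

```bash
python3 st.py
```

```text
[-1.63182029 -9.54656235 -1.31935699] [0.57234771 0.14602825 0.10679881] [-1.9702182   0.34361973 -0.21715549] [ 3.0e-04  4.6e-03 -1.0e+00] yaw -3.938 39.75
```

Firm now: 0.1 mm of motion at 9.5 N. One more push to about 14 N, then unload and release.

Call:
{"method": "servo_tool", "body": {
  "deltas": [
    [[0,0,-0.0008,0,0.1,0,0],[0,0,-0.0007,0,0,0,0],[0,0,0,0,0,0,0],[0,0,0,0,0,0,0],[0,0,0,0,0,0,0]]
  ]
}}

```text
clock: 40.25
tcp_pos: [0.5723, 0.1462, 0.1068]
tcp_rot: [0.518, 0.484, -0.516, 0.482]
contact_force: [-1.3, -14.6, -0.3]
width: 0.157
```

```bash
python3 st.py
```

```text
[ -1.29776971 -14.5640337   -0.33963922] [0.57233879 0.14615791 0.10682373] [-2.69209931  0.34204149 -0.31930444] [ 1.e-04  4.e-03 -1.e+00] yaw -3.919 40.25
```

Call:
{"method": "servo_tool", "body": {
  "deltas": [
    [[0,0,0.0008,0,-0.1,0,0],[0,0,0.0008,0,-0.1,0,0],[0,0,0.0008,0,-0.1,0,0],[0,0,0.0008,0,-0.1,0,0],[0,0,0,0,0,0,0],[0,0,0,0,0,0,0]]
  ]
}}

```text
clock: 40.85
tcp_pos: [0.5723, 0.146, 0.1068]
tcp_rot: [0.518, 0.483, -0.516, 0.482]
contact_force: [-2.5, -6.3, -1.6]
width: 0.154
```

```bash
python3 st.py
```

```text
[-2.4595155  -6.32424247 -1.60865738] [0.57230229 0.1460153  0.10679672] [-1.15100489  0.32593983 -0.27062926] [ 2.0e-04  2.2e-03 -1.0e+00] yaw -3.967 40.85
```

Call:
{"method": "servo_tool", "body": {
  "deltas": [
    [[0,-0.0003,0.0008,0,-0.1,0,0],[0,-0.0002,0.0006,0,-0.1,0,0],[0,0,0,0,0,0,0],[0,0,0,0,0,0,0.045],[0,0,0,0,0,0,0.045],[0,0,0,0,0,0,0.045],[0,0,0,0,0,0,0.045],[0,0,0,0,0,0,0.045],[0,0,0,0,0,0,0.045]]
  ]
}}

```text
clock: 41.75
tcp_pos: [0.5719, 0.1461, 0.1067]
tcp_rot: [0.517, 0.483, -0.517, 0.482]
contact_force: [0.3, 0.2, 0.1]
width: 0.526
```

Call:
{"method": "servo_tool", "body": {
  "deltas": [
    [[-0.01,0,0,0,0,0,0.045],[-0.02,0,0,0,0,0,0.045],[-0.03,0,0,0,0,0,0.045],[-0.04,0,0,0,0,0,0.045],[-0.03,0,0,0,0,0,0.045],[0,0,0,0,0,0,0.045],[0,0,0,0,0,0,0.045]]
  ]
}}

```text
clock: 42.45
tcp_pos: [0.5722, 0.1459, 0.238]
tcp_rot: [0.518, 0.482, -0.516, 0.483]
contact_force: [0.0, 0.5, -0.4]
width: 0.528
```

```bash
python3 - <<'E'
from plan import *
from meas import rect
for n in ('wrist','side'):
    s=snap(n); P=cloud(s);m=s['range_z']>0;X,Y,Z=P[...,0],P[...,1],P[...,2]
    b=m&(X>.5)&(X<.64)&(Y>.0)&(Y<.24)
    rect(P,b&(abs(Z-.127)<.003),n+' table'); rect(P,b&(abs(Z-.134)<.0025),'rib')
    k=b&(abs(Z-.127)<.003)
    if k.sum()>50:
        A=np.c_[P[k][:,:2]-P[k][:,:2].mean(0),np.ones(k.sum())]; print('plane',np.linalg.lstsq(A,P[k][:,2],rcond=None)[0])
    for l,kk in (('straight',X>.575),('gib',X<=.57)): rect(P,b&(abs(Z-.075)<.003)&kk,l)
    cv2.imwrite('pics/end_%s.png'%n,s['color'])
print(env.get_state()['clock'],env.get_state()['contact_force'])
E
```

```text
wrist table 6111 [589.6 198.8] [108.4  57.5] 16.38 z 0.1269 mean [0.5771 0.1955 0.1269]
rib 1558 [582.  192.1] [128.1  59. ] 59.77 z 0.1339 mean [0.5759 0.1567 0.1339]
plane [0.00086019 0.00258473 0.12692461]
straight 1697 [595.7 118.3] [101.   23.4] 86.27 z 0.0746 mean [0.5976 0.1226 0.0745]
gib 1633 [546.9 122. ] [102.1  21.6] 85.13 z 0.0746 mean [0.5452 0.1253 0.0745]
side table 1540 [578.6 198. ] [124.9  78.8] 46.23 z 0.1267 mean [0.5725 0.1919 0.1266]
rib 398 [596.5 179.8] [114.2  70.4] 85.18 z 0.1336 mean [0.5726 0.1607 0.1336]
plane [-7.94285951e-04 -6.89815401e-05  1.26639021e-01]
straight 224 [594. 117.] [100.9  24.3] 87.16 z 0.0741 mean [0.5922 0.0965 0.074 ]
gib 866 [545.3 132.1] [122.1  27.7] 80.58 z 0.0742 mean [0.5458 0.1402 0.0741]
42.55 [ 0.00036387 -0.18873901 -0.07585729]
```

View pics/end_side.png

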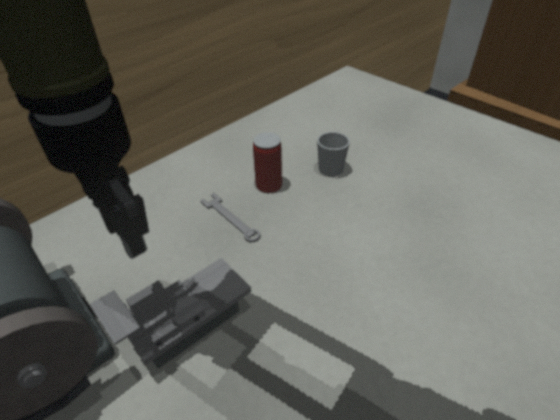

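The side view shows the rest standing upright in the way near (130,310), the gripper clear above it, and the wrench, can and tin where they were. Handing in.

```bash
python3 -c "
from bench import env
print(env.hand_in())"
```

```text
the job is handed in; nothing more can be done
None
```

The tool rest is back on its slide and appears properly wedged. I handed the job in at about 42.6 s; the hand-in gave no verdict.

- **How it went:** I gripped the rest by its rib, set it on the bare front of the bed, entered the mouth and found the straight rail by touch. I then slid it along the rail until it wedged, with the foot's middle at roughly grinder x = 22–23 mm.
- **False stop:** It first stopped about 12 mm short of that, and I let go and gripped it again there. A sideways wiggle suggested it was wedged. When I eased off a repeat push it crept forward, so it had only jammed from being pushed high. I corrected the hand's tilt and pushed on.
- **Final pushes:** These reached 13.8 N and then 14.6 N (the last reading I took). It moved about 0.1 mm under the first and 0.2 mm under the second, and did not creep when I unloaded it.
- **Checks after release:**
  - The table top is at z = 126.9 mm, which puts the foot's underside at about 60 mm.
  - Tilt is below 0.2°.
  - Just before release it was in line with the way to within measuring error.
  - The gripper is clear and reads no force, and in the last picture the wrench, can and tin look unmoved.
- **Not checked:** I inferred the squeeze on each rail from the push force and the lack of movement; nothing measured it directly. My final outline fits of the rest's table and rib mixed in other surfaces, so I did not rely on them.

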